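# Load the orbital shaker

### The job

Load the shaker for tonight's cultures: put the three capped flasks and the wide tube from the rack each into the clamp on the shaker's platform that fits it, standing upright and fully down on the clamp's base. Keep them upright on the way, and leave the two narrow tubes standing where they are in the rack.

Things in the scene. Friction and masses are not known exactly. Their poses are not given: they have to be found in the camera images.
- flask_large_center (a point): Centre (half-way up, on the axis) of the largest capped conical flask: milky white plastic, base 82 mm across, 138 mm tall over all, narrowing to the neck; blue screw cap 44 mm across and 22 mm tall, its middle 58 mm above this point. z is its axis, up. Starts on the bench pad, foot 2 mm above the bench. Up to 0.22 kg.
- flask_medium_center (a point): Centre (half-way up, on the axis) of the middle-sized capped conical flask: milky white plastic, base 67 mm across, 114 mm tall over all, narrowing to the neck; blue screw cap 38 mm across and 22 mm tall, its middle 46 mm above this point. z is its axis, up. Starts on the bench pad, foot 2 mm above the bench. Up to 0.22 kg.
- flask_small_center (a point): Centre (half-way up, on the axis) of the smallest capped conical flask: milky white plastic, base 51 mm across, 92 mm tall over all, narrowing to the neck; blue screw cap 32 mm across and 22 mm tall, its middle 35 mm above this point. z is its axis, up. Starts on the bench pad, foot 2 mm above the bench. Up to 0.22 kg.
- tube_wide_center (a point): Centre (half-way up) of the wide milky tube: 29 mm across, flat foot 25 mm, 116 mm tall over all, blue cap 34 mm across and 14 mm tall, its middle 51 mm above this point. z is its axis, up. In the middle hole of a fixed grey rack (150 x 50 mm, top face 74 mm above the bench, tube feet at 10 mm), a narrow tube 36 mm to either side: 8 mm free between caps along the row, the rack's long sides free.
- tube_narrow_a_center (a point): Centre of a narrow capped tube, 16 mm across, 118 mm tall, blue cap 21 mm across and 13 mm tall. Stands in the rack beside the wide tube, 36 mm from it along the row, its foot 10 mm above the bench. It stays there.
- tube_narrow_b_center (a point): Centre of the other narrow capped tube, the same as the first, on the other side of the wide tube in the same row. It stays there.
- clamp_large: Largest steel clamp on the shaker's platform, for the largest flask, fixed. Origin on its axis, 80 mm above the bench, z up. Base disc 3 mm thick: the largest flask stands on it, its centre then 72 mm above this origin. Four upright rigid legs, 94 mm between opposite inner faces (the foot that goes in: 82 mm), straight to 26 mm above the origin, tips flaring out by 8 mm to 34 mm.
- clamp_medium: Middle-sized steel clamp on the shaker's platform, for the middle-sized flask, fixed. Origin on its axis, 80 mm above the bench, z up. Base disc 3 mm thick: the middle-sized flask stands on it, its centre then 60 mm above this origin. Four upright rigid legs, 78 mm between opposite inner faces (the foot that goes in: 67 mm), straight to 24 mm above the origin, tips flaring out by 8 mm to 32 mm.
- clamp_small: Second-narrowest steel clamp on the shaker's platform, for the smallest flask, fixed. Origin on its axis, 80 mm above the bench, z up. Base disc 3 mm thick: the smallest flask stands on it, its centre then 49 mm above this origin. Four upright rigid legs, 62 mm between opposite inner faces (the foot that goes in: 51 mm), straight to 22 mm above the origin, tips flaring out by 8 mm to 30 mm.
- clamp_tube: Narrowest and tallest steel clamp on the shaker's platform, for the wide tube, fixed. Origin on its axis, 80 mm above the bench, z up. Base disc 3 mm thick: the wide tube stands on it, its centre then 61 mm above this origin. Four upright rigid legs, 40 mm between opposite inner faces (the foot that goes in: 25 mm), straight to 40 mm above the origin, tips flaring out by 8 mm to 48 mm.
Not all that is in view belongs to the job. Leave any orange look-alike of the part that bears flask_medium_center alone.

How it is judged:
At the end, for the whole second after the job is handed in: Each flask and the wide tube stands in the clamp of its own size: axes within 13 mm, resting on the clamp's base (height within 5 mm), tilted under 0.12 rad, released and at rest; the two narrow tubes are within 15 mm of their start and tilted under 0.3 rad (horizontal distance between flask_large_center and clamp_large below 0.013 m and z of flask_large_center in the frame of clamp_large between 0.067 and 0.077 m and angle between each of flask_large_center, flask_medium_center, flask_small_center, tube_wide_center's own z axis and vertical below 0.12 rad and linear speed of each of flask_large, flask_medium, flask_small, tube_wide below 0.02 m/s and contact force between each of flask_large, flask_medium, flask_small, tube_wide and the fingers below 0.05 N and horizontal distance between flask_medium_center and clamp_medium below 0.013 m and z of flask_medium_center in the frame of clamp_medium between 0.055 and 0.065 m and horizontal distance between flask_small_center and clamp_small below 0.013 m and z of flask_small_center in the frame of clamp_small between 0.044 and 0.054 m and horizontal distance between tube_wide_center and clamp_tube below 0.013 m and z of tube_wide_center in the frame of clamp_tube between 0.056 and 0.066 m and distance of each of tube_narrow_a_center, tube_narrow_b_center from where it was at the start of the episode below 0.015 m and angle between each of tube_narrow_a_center, tube_narrow_b_center's own z axis and vertical below 0.3 rad); the robot touches nothing.
It fails at once if a flask or the wide tube is tipped by more than 0.6 rad (34 degrees) (angle between any of flask_large_center, flask_medium_center, flask_small_center, tube_wide_center's own z axis and vertical above 0.6 rad).
It fails at once if a narrow tube is pulled or knocked more than 25 mm from its place in the rack (distance of any of tube_narrow_a_center, tube_narrow_b_center from where it was at the start of the episode above 0.025 m).
It also fails if it takes over 118 s, if anything falls off the work surface, if the arm or the gripper's body presses on something with over 40 N, if the wrist force passes 120 N, or if a joint passes its speed limit or range.

### The arm

A 6-joint arm with a two-finger parallel gripper is mounted at the origin on the work surface. World frame = base frame: x ahead of the robot, y to its left, z up, the work surface at z = 0. Lengths are in m, angles in rad, forces in N, time in s.
With the tool pointing down it reaches from about 0.25 to 0.725 m from the base axis. Payload 4 kg.
Tool frame: the origin (TCP) lies between the finger pads; the fingertips stand 11 mm ahead of it and the grasp point (between the pads) lies 8 mm behind it (bot.tip_extent is the distance from the TCP to the fingertips, in m); z points along the fingers, y is the line along which they close (so a half turn about z gives the same grasp; the last joint's range is limited). The gripper opens to 85 mm and grips with 20 to 120 N. Pads are 22 mm wide; open, the fingers measure 114 mm over their backs; the gripper's body (76 mm by 85 mm) begins 54 mm behind the grasp point. The pads swing forward as they close: fully open they stand 13 mm farther back than shut.
Start: joints at [-1.259, 0.241, 0.005, 1.335, 0, 1.571], TCP at [0.153, -0.476, 0.242] pointing down, gripper open.
Joint ranges: [-2.72, 2.72], [-1.05, 1.87], [-1.09, 1.28], [-1.99, 2.15], [-1.42, 1.44], [-3.14, 3.14]. Speed limits (rad/s): [2.79, 2.79, 3.14, 3.14, 3.14, 3.14].

### API

Orientations are given as a unit quaternion [x, y, z, w].
In Python, from workcell import bot gives the robot as it stands. The module is installed in compiled form; this text tells all that it offers.
- The arm moves only by the tool drive_tool, never from a script. Its argument "rows" is a list of rows, each an object of numbers: "dx", "dy", "dz": the shift along the tool's x, y, z in units of 50 mm (1.0 is 50 mm); "wx", "wy", "wz": the turn, a rotation vector about the tool's x, y, z in units of 5 degrees (1.0 is 5 degrees); "hand": the finger opening in mm, from 0 to 85.4. A call has 1 to 20 rows; each row is the pose to reach, as a shift and turn from the pose commanded when the call began, along the tool's axes at that moment; what a row does not reach only later rows make up. A row lasts 1/10 s, in which the tool goes at most 50 mm and 8.59 degrees, less where a joint would pass 70% of its speed; a pose out of reach is approached as far as the arm can. A call with a gripper value outside its range is refused whole. The fingers move at their own pace and stop on an object; the grip force is fixed at half the most. Time passes only in rows, so rows that repeat a pose let the fingers close. It gives the time, the measured TCP pose, the force, the opening and the grip force at its end, in the units of the state.
- bot.get_obs(): the state, without advancing time (a new reading comes with each control period).
- bot.camera(name): name is "side" or "top"; returns the picture (420x560x3 uint8, red, green, blue); there is no depth.
- bot.get_calibration(name): a dict with "vfov" (degrees; the focal length in pixels is half the picture's height over the tangent of half this angle, whatever the lens; pixels are square), "cx", "cy" (the principal point, pixels), "origin" and "rotation" of the camera in the world. Camera axes: x right, y up, looking along -z (the intrinsics and any distortion apply to the point x, -y, -z); pixel columns grow to the right and rows downward; lengths in m; the calibration is good to about 2 mm. A picture is of the moment at which its call begins. get_calibration takes no time and is no camera call.
- bot.job_done(): hands the job in; it is judged then, once.
Trained networks look in the newest picture that a camera, given by its name, has taken for a name from the list of things; names that differ only in an ending like _2 or _b are one class to them, and where a whole thing is asked for, a point or a joint stands for the part that bears it (a point fixed in the world has none). Each returns a list of dicts, best first, with "score" (0 to 1); they miss things now and then, are a little off and sometimes report something else, mostly with a low value. They report only what shows in the picture. A call takes as long as a camera call. They do not tell look-alikes from the thing itself.
- bot.look_for(camera, thing): "extent" ([centre column, centre row, width, height] in pixels, round what is visible of it).
- bot.outline_of(camera, thing): "region" (420x560 bool, what is visible of it) and "extent" ([centre column, centre row, width, height] in pixels, round what is visible of it).
The state is a dict: "clock": time; "joint_pos": joint angles; "joint_vel": joint speeds; "tau": joint torques, N m; "eef_pos": TCP position; "tool_rot": TCP orientation; "ft_force": force on the tool from outside, world axes, zero at the start; "ft_torque": the same for the moment, N m; "grip_width": finger opening in m; "grasp_force": force on a finger pad.
Only numpy, scipy, OpenCV 4.12 (cv2) and the standard library are available. Lean on these libraries where they do the work, as an engineer would, in place of code of your own. Each camera call takes 0.05 s, during which the arm holds its last target. There are 200 camera calls.

## Working session

There is one attempt and no reset: what is moved stays moved. The work goes in short steps, Python scripts to look and compute and a tool call to move; the robot and the scene stay as the last step left them, time stands still between calls to the robot, and variables do not carry over. Pictures are saved under pics/ and viewed, at most 14 in all, crops included, and the job is handed in when it is done.

Besides the shell and the picture viewer there is one more tool, called after ">>>" as name(argument=value, ...), one argument or row to a line, values as JSON. drive_tool: Moves the arm, as the interface text tells. Its arguments: {"type":"object","properties":{"rows":{"type":"array","items":{"type":"object","properties":{"dx":{"type":"number"},"dy":{"type":"number"},"dz":{"type":"number"},"wx":{"type":"number"},"wy":{"type":"number"},"wz":{"type":"number"},"hand":{"type":"number"}}}}},"required":["rows"]}

```bash
mkdir -p pics
python3 - <<'E'
from workcell import bot
import cv2,numpy as np
for c in("top","side"):
    im=bot.camera(c); cv2.imwrite(f"pics/{c}0.png",im[:,:,::-1]); print(c,bot.get_calibration(c))
    for t in["flask_large_center","flask_medium_center","flask_small_center","tube_wide_center","tube_narrow_a_center","clamp_large","clamp_medium","clamp_small","clamp_tube"]:
        print(t,[(round(d["score"],2),np.round(d["extent"]).astype(int).tolist()) for d in bot.look_for(c,t)][:4])
print(bot.get_obs())
E
```

```text
top {'vfov': 50.483544175883594, 'cx': 277.73407154139903, 'cy': 207.0643638333764, 'origin': array([0.37677972, 0.00703916, 1.21383138]), 'rotation': array([ 0.06011173, -0.06990967, -0.69981262,  0.70835127])}
flask_large_center [(0.88, [397, 193, 36, 32])]
flask_medium_center [(0.9, [201, 138, 25, 29]), (0.89, [304, 192, 26, 31]), (0.48, [316, 250, 17, 18])]
flask_small_center [(0.52, [313, 249, 20, 20])]
tube_wide_center [(0.51, [401, 253, 18, 16])]
tube_narrow_a_center []
clamp_large [(0.84, [158, 259, 47, 41])]
clamp_medium [(0.9, [159, 205, 32, 37])]
clamp_small [(0.92, [214, 257, 33, 33])]
clamp_tube [(0.85, [214, 200, 24, 20])]
side {'vfov': 53.563548426520654, 'cx': 276.27858074978934, 'cy': 206.7368720025272, 'origin': array([ 0.49171536, -0.62109674,  0.65910505]), 'rotation': array([ 0.40533789, -0.03530363, -0.09521708,  0.90850897])}
flask_large_center [(0.58, [336, 363, 55, 84])]
flask_medium_center [(0.94, [326, 151, 28, 49]), (0.9, [299, 247, 32, 60]), (0.68, [190, 137, 43, 34]), (0.28, [226, 276, 27, 49])]
flask_small_center [(0.9, [225, 273, 26, 45])]
tube_wide_ce
[... 299 characters left out ...]
_pos': array([-1.25900921e+00,  2.40551669e-01,  5.06046138e-03,  1.33520637e+00,
        1.45940315e-05,  1.57078134e+00]), 'joint_vel': array([ 7.38728775e-04,  8.26179934e-04, -5.29180224e-04,  1.04763580e-03,
       -5.76906880e-05,  1.18490943e-03]), 'tau': array([-2.30331971e-04, -3.72215044e+01,  2.52698833e+01,  1.19659417e-03,
        6.50114407e-05, -4.28014658e-06]), 'eef_pos': array([ 0.15339202, -0.47591668,  0.24235375]), 'tool_rot': array([9.87872024e-01, 1.55270287e-01, 1.48742050e-05, 4.76429554e-05]), 'ft_force': array([-1.13670211,  0.43246476,  0.2275774 ]), 'ft_torque': array([ 0.01108284,  0.02652681, -0.02054342]), 'grasp_force': 0.0, 'grip_width': 0.08532733358155441}
```

View pics/top0.png

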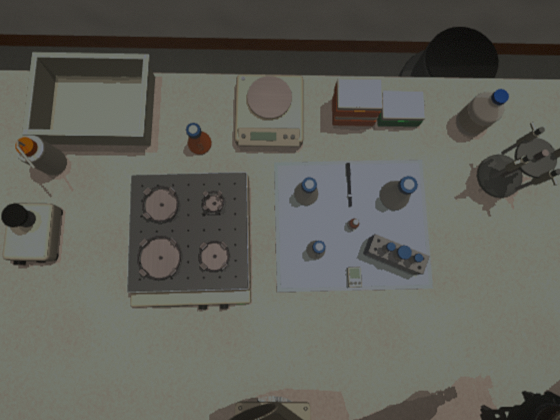

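View pics/side0.png

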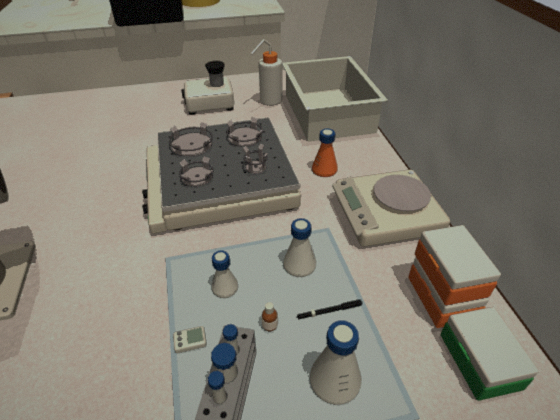

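The top view shows blue caps for large (408,185), medium (309,185) and small (318,247), and the rack with the wide cap at (404,253) between the narrow ones at (391,247) and (417,258). The clamps are on the dark platform: (159,258) large, (159,205) medium, (214,257) small and (213,203) tube. The orange look-alike at (198,140) stays untouched. Next I fit the cap and disc positions.

```bash
cat > h.py <<'E'
import numpy as np,cv2
from scipy.spatial.transform import Rotation as R
from scipy.optimize import least_squares
from workcell import bot
def proj(c,P):
    k=bot.get_calibration(c); f=210/np.tan(np.radians(k["vfov"]/2))
    p=R.from_quat(k["rotation"]).inv().apply(np.atleast_2d(P)-k["origin"])
    return np.c_[k["cx"]+f*p[:,0]/-p[:,2],k["cy"]-f*p[:,1]/-p[:,2]]
def cyl(x,y,z0,z1,r):
    a=np.linspace(0,2*np.pi,40); return np.vstack([np.c_[x+r*np.cos(a),y+r*np.sin(a),0*a+z] for z in(z0,z1)])
def cen(c,P):
    m=cv2.moments(cv2.convexHull(proj(c,P).astype(np.float32))); return np.array([m["m10"],m["m01"]])/m["m00"]
def blobs(im,disc=False):
    h=cv2.cvtColor(im,cv2.COLOR_RGB2HSV)
    m=cv2.inRange(h,(100,110,40),(125,255,255))
    n,l,s,ct=cv2.connectedComponentsWithStats(m)
    return [(ct[i],s[i,4]) for i in range(1,n) if s[i,4]>25]
def near(bl,p,d=25):
    b=min(bl,key=lambda b:np.hypot(*(b[0]-p))); return b[0] if np.hypot(*(b[0]-p))<d else None
def fit(obs,z0,z1,r):  # obs {cam:px}
    f=lambda q:np.concatenate([cen(c,cyl(q[0],q[1],z0,z1,r))-p for c,p in obs.items()])
    s=least_squares(f,[.4,-.1]); return s.x,s.fun
E
python3 - <<'E'
from h import *
np.set_printoptions(precision=4,suppress=True)
im={c:bot.camera(c) for c in("top","side")}
B={c:blobs(im[c]) for c in im}
for n,t,s,zm,h,r in[("L",(408,185),(342,337),.129,.022,.022),("M",(309,185),(301,229),.105,.022,.019),("S",(318,247),(221,261),.083,.022,.016),("T",(404,253),(224,358),.119,.014,.017),("a",(391,247),(231,333),.1215,.013,.0105),("b",(417,258),(216,381),.1215,.013,.0105)]:
    o={"top":near(B["top"],t,12),"side":near(B["side"],s,12)}
    o={k:v for k,v in o.items() if v is not None}
    x,e=fit(o,zm-h/2,zm+h/2,r); print(n,x,"res",e,[fit({k:v},zm-h/2,zm+h/2,r)[0] for k,v in o.items()])
for n in["large","medium","small","tube"]:
    for c in im:
        bot.camera(c); d=bot.outline_of(c,"clamp_"+n)
        if d: print(n,c,round(d[0]["score"],2),np.round(d[0]["extent"],1))
for n,p in zip("LMST",[(159,258),(160,205),(214,257),(213,203)]): print(n,im["top"][p[1]-2:p[1]+3:2,p[0]-2:p[0]+3:2].reshape(-1,3)[::4].tolist(), im["top"][p[1]-24,p[0]+24])
a=cv2.resize(im["top"][165:300,120:260],None,fx=4,fy=4,interpolation=2); b=cv2.resize(im["side"][115:195,150:300],None,fx=4,fy=4,interpolation=2)
cv2.imwrite("pics/ct.png",a[:,:,::-1]);cv2.imwrite("pics/cs.png",b[:,:,::-1])
E
```

```text
L [ 0.6386 -0.3347] res [ 0.5641  0.6959  0.3171 -0.4238] [array([ 0.6404, -0.3333]), array([ 0.6379, -0.3352])]
M [ 0.6411 -0.0888] res [ 1.3188  0.2631 -0.0926 -1.4333] [array([ 0.6417, -0.0854]), array([ 0.6403, -0.0925])]
S [ 0.485  -0.1143] res [ 1.3495 -0.0826 -0.25   -1.2972] [array([ 0.4847, -0.1108]), array([ 0.4851, -0.1174])]
T [ 0.4717 -0.3194] res [-0.1405  0.2953  0.2272  0.1892] [array([ 0.4724, -0.3198]), array([ 0.4714, -0.3191])]
a [ 0.4849 -0.286 ] res [-0.0555  0.3884  0.2272 -0.0093] [array([ 0.4859, -0.2861]), array([ 0.4846, -0.2859])]
b [ 0.4582 -0.3526] res [-0.4     0.4077  0.1807  0.0835] [array([ 0.4592, -0.3536]), array([ 0.4579, -0.3524])]
large top 0.71 [160.6 257.   46.1  47.3]
large side 0.74 [191.2 137.   44.5  35.4]
medium top 0.96 [160.6 203.2  33.4  33.9]
medium side 0.7 [245.  133.   38.4  27.6]
small top 0.68 [214.4 258.9  28.6  33.5]
small side 0.89 [198.7 169.6  31.4  29.1]
tube top 0.7 [213.6 200.2  25.6  24.8]
tube side 0.82 [253.3 159.8  21.3  28.8]
L [[103, 92, 87], [61, 56, 52], [103, 92, 87]] [66 64 61]
M [[103, 92, 87], [60, 57, 54], [100, 90, 85]] [66 64 61]
S [[103, 93, 88], [55, 51, 50], [110, 98, 94]] [71 69 66]
T [[107, 97, 92], [48, 45, 43], [91, 82, 76]] [72 70 66]
```

View pics/ct.png

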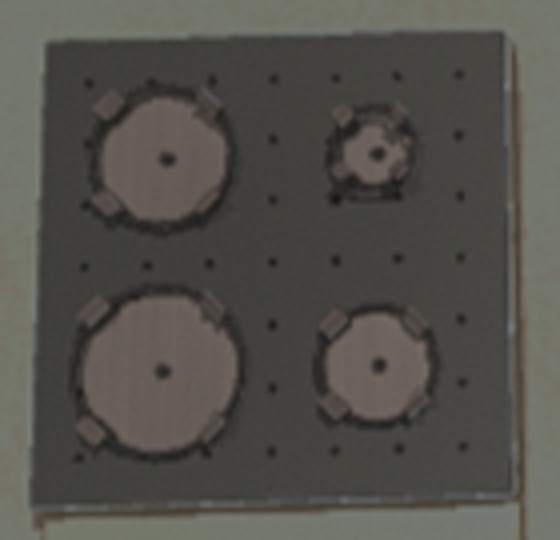

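View pics/cs.png

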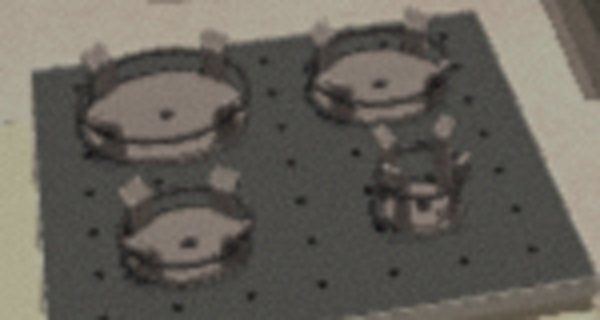

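The crops show a dark centre bolt in every clamp disc. In the top crop they sit at M (167,160), L (163,371), T (378,154) and S (379,366). In the side crop they are at L (167,115), M (380,84), S (189,242) and T about (427,205).

Run:
```python
from h import *
np.set_printoptions(precision=4,suppress=True)
u=lambda p,o:(np.array(p)+.5)/4-.5+o
for n,t,s in[("L",(163,371),(167,115)),("M",(167,160),(380,84)),("S",(379,366),(189,242)),("T",(378,154),(427,205))]:
    o={"top":u(t,(120,165)),"side":u(s,(150,115))}
    x,e=fit(o,.0835,.0845,.003); print(n,x,e,[fit({k:v},.0835,.0845,.003)[0] for k,v in o.items()])
im={c:bot.camera(c) for c in("top","side")}
for n,t,s,x,y,zm,r in[("L",(408,185),(342,337),.6386,-.3347,.129,.022),("M",(309,185),(301,229),.6411,-.0888,.105,.019),("S",(318,247),(221,261),.485,-.1143,.083,.016)]:
  for c,p in(("top",t),("side",s)):
    h=cv2.cvtColor(im[c],cv2.COLOR_RGB2HSV); m=cv2.inRange(h,(95,80,20),(130,255,255))
    k,l,st,ct=cv2.connectedComponentsWithStats(m); i=min(range(1,k),key=lambda i:np.hypot(*(ct[i]-p))+(st[i,4]<25)*99)
    q=proj(c,cyl(x,y,zm-.011,zm+.011,r)); print(n,c,"obs",st[i],"exp",q.min(0),q.max(0)-q.min(0),cv2.contourArea(cv2.convexHull(q.astype(np.float32))))
a=[cv2.resize(im[c][y-30:y+30,x-37:x+38],None,fx=5,fy=5,interpolation=2) for c,x,y in(("top",309,190),("top",318,250),("side",300,245),("side",223,270))]
cv2.imwrite("pics/ms.png",np.vstack([np.hstack(a[:2]),np.hstack(a[2:])])[:,:,::-1])
```

```text
L [0.4541 0.2859] [ 0.2259  0.16    0.1117 -0.4311] [array([0.4545, 0.2865]), array([0.4537, 0.284 ])]
M [0.5894 0.2915] [ 0.143   0.0994  0.0552 -0.354 ] [array([0.5897, 0.2919]), array([0.589 , 0.2899])]
S [0.4592 0.1507] [ 0.1046  0.039   0.0092 -0.1674] [array([0.4592, 0.151 ]), array([0.4591, 0.1501])]
T [0.5962 0.1563] [ 0.1359 -0.2752 -0.3044 -0.2326] [array([0.5954, 0.1566]), array([0.5967, 0.1552])]
L top obs [400 176  18  17 130] exp [398.5238 175.8424] [20.1001 19.0701] 291.8825921812095
L side obs [327 321  31  34 569] exp [326.2614 320.9201] [33.0463 36.6441] 967.2327261115424
M top obs [302 177  15  15  94] exp [302.1276 177.0392] [15.5652 16.4394] 199.44596889731474
M side obs [292 219  19  21 227] exp [290.7204 218.1903] [20.5921 22.6558] 396.6322465916164
S top obs [313 241  12  12  64] exp [312.5863 240.4948] [13.4779 13.3776] 139.24244588869624
S side obs [212 251  17  20 196] exp [210.8386 250.174 ] [18.9623 21.4644] 330.0824568643002
```

View pics/ms.png

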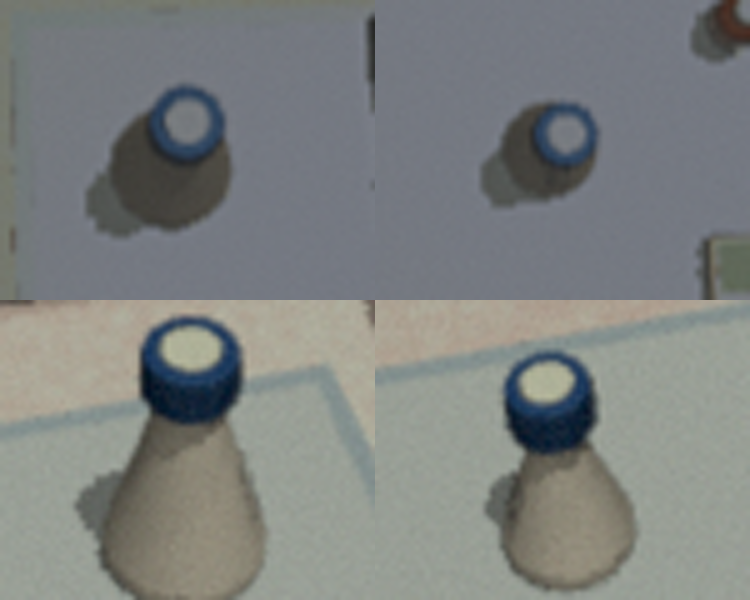

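The close crops show caps with white inserts on top, upright and unobstructed, so the estimates hold to about 3 mm. I'll write a helper that turns world targets into tool-axis units.

```bash
cat >> h.py <<'E'
YAW=np.radians(68.2)
def to(x,y,z,yaw=YAW):
    o=bot.get_obs(); r=R.from_quat(o["tool_rot"])
    t=R.from_euler("z",yaw)*R.from_euler("x",np.pi)
    d=r.inv().apply(np.array([x,y,z])-o["eef_pos"])/.05; w=np.degrees((r.inv()*t).as_rotvec())/5
    print("d",d.round(2),"w",w.round(2),"at",o["eef_pos"].round(4),"w",o["grip_width"].round(4),"clk",o["clock"])
E
python3 -c "
from h import *
to(.62,-.32,.22)"
```

```text
Traceback (most recent call last):
  File "h.py", line 28, in to
    print("d",d.round(2),"w",w.round(2),"at",o["eef_pos"].round(4),"w",o["grip_width"].round(4),"clk",o["clock"])
                                                                       ^^^^^^^^^^^^^^^^^^^^^
AttributeError: 'float' object has no attribute 'round'
```

```bash
sed -i 's/o\["grip_width"\].round(4)/round(o["grip_width"],4)/' h.py; python3 -c "
from h import *
to(.62,-.32,.22)"
```

```text
d [ 9.84 -0.1   0.45] w [ -0.     0.   -10.07] at [ 0.1534 -0.4759  0.2423] w 0.085 clk 2.0
```

>>> drive_tool(
  rows=[
    {"dx":3,"dz":0,"wz":-2,"hand":80},
    {"dx":6,"dz":0,"wz":-5,"hand":70},
    {"dx":9.84,"dy":-0.1,"dz":0.45,"wz":-10.07,"hand":68},
    {"dx":9.84,"dy":-0.1,"dz":0.45,"wz":-10.07,"hand":68},
    {"dx":9.84,"dy":-0.1,"dz":0.45,"wz":-10.07,"hand":68},
    {"dx":9.84,"dy":-0.1,"dz":0.45,"wz":-10.07,"hand":68},
    {"dx":9.84,"dy":-0.1,"dz":0.45,"wz":-10.07,"hand":68},
    {"dx":9.84,"dy":-0.1,"dz":0.45,"wz":-10.07,"hand":68},
    {"dx":9.84,"dy":-0.1,"dz":0.45,"wz":-10.07,"hand":68},
    {"dx":9.84,"dy":-0.1,"dz":0.45,"wz":-10.07,"hand":68},
    {"dx":9.84,"dy":-0.1,"dz":0.45,"wz":-10.07,"hand":68},
    {"dx":9.84,"dy":-0.1,"dz":0.45,"wz":-10.07,"hand":68},
    {"dx":9.84,"dy":-0.1,"dz":0.45,"wz":-10.07,"hand":68},
    {"dx":9.84,"dy":-0.1,"dz":0.45,"wz":-10.07,"hand":68},
    {"dx":9.84,"dy":-0.1,"dz":0.45,"wz":-10.07,"hand":68},
    {"dx":9.84,"dy":-0.1,"dz":0.45,"wz":-10.07,"hand":68},
  ],
)

```text
invalid input at $.rows[0]: expected keys dx, dy, dz, wx, wy, wz, hand
```

```bash
python3 -c "
from h import *
to(.64,-.334,.17);to(.64,-.334,.119)
a=[bot.camera(c) for c in('top','side')]
cv2.imwrite('pics/g1.png',np.hstack([cv2.resize(a[0][140:240,350:450],(400,400)),cv2.resize(a[1][240:400,260:420],(400,400))])[:,:,::-1])"
```

```text
d [10.13  0.28  1.45] w [ -0.     0.   -10.07] at [ 0.1534 -0.4759  0.2423] w 0.085 clk 2.0
d [10.13  0.28  2.47] w [ -0.     0.   -10.07] at [ 0.1534 -0.4759  0.2423] w 0.085 clk 2.0
```

View pics/g1.png

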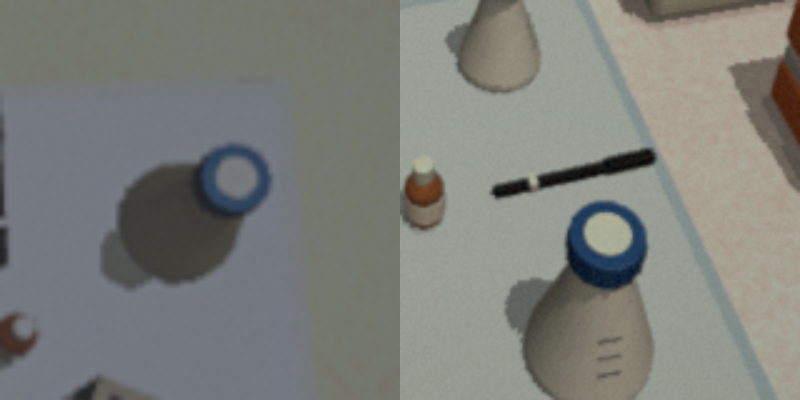

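The move was refused because every row needs all seven keys, so the picture shows the arm still away and the large flask standing clear. I'm resending it.

>>> drive_tool(
  rows=[
    {"dx":1,"dy":0,"dz":0,"wx":0,"wy":0,"wz":-1.5,"hand":68},
    {"dx":2,"dy":0,"dz":0,"wx":0,"wy":0,"wz":-3,"hand":68},
    {"dx":3,"dy":0,"dz":0,"wx":0,"wy":0,"wz":-4.5,"hand":68},
    {"dx":4,"dy":0,"dz":0.1,"wx":0,"wy":0,"wz":-6,"hand":68},
    {"dx":5,"dy":0,"dz":0.2,"wx":0,"wy":0,"wz":-7.5,"hand":68},
    {"dx":6,"dy":0,"dz":0.3,"wx":0,"wy":0,"wz":-9,"hand":68},
    {"dx":7,"dy":0,"dz":0.4,"wx":0,"wy":0,"wz":-10.07,"hand":68},
    {"dx":8,"dy":-0.1,"dz":0.45,"wx":0,"wy":0,"wz":-10.07,"hand":68},
    {"dx":9,"dy":-0.1,"dz":0.45,"wx":0,"wy":0,"wz":-10.07,"hand":68},
    {"dx":9.84,"dy":-0.1,"dz":0.45,"wx":0,"wy":0,"wz":-10.07,"hand":68},
    {"dx":9.84,"dy":-0.1,"dz":0.45,"wx":0,"wy":0,"wz":-10.07,"hand":68},
    {"dx":9.84,"dy":-0.1,"dz":0.45,"wx":0,"wy":0,"wz":-10.07,"hand":68},
    {"dx":9.84,"dy":-0.1,"dz":0.45,"wx":0,"wy":0,"wz":-10.07,"hand":68},
    {"dx":9.84,"dy":-0.1,"dz":0.45,"wx":0,"wy":0,"wz":-10.07,"hand":68},
  ],
)

```text
clock: 3.5
eef_pos: [0.619, -0.3211, 0.2206]
tool_rot: [0.828, 0.56, 0.0, 0.0]
ft_force: [0.2, -0.4, 0.1]
grip_width: 0.0679
grasp_force: 0.0
```

```bash
python3 -c "
from h import *
to(.64,-.334,.17);to(.64,-.334,.119)"
```

```text
d [-0.08  0.49  1.01] w [ 0.01  0.   -0.02] at [ 0.619  -0.3211  0.2206] w 0.0679 clk 3.5
d [-0.08  0.49  2.03] w [ 0.01  0.   -0.02] at [ 0.619  -0.3211  0.2206] w 0.0679 clk 3.5
```

>>> drive_tool(
  rows=[
    {"dx":-0.08,"dy":0.49,"dz":0.3,"wx":0,"wy":0,"wz":0,"hand":68},
    {"dx":-0.08,"dy":0.49,"dz":0.7,"wx":0,"wy":0,"wz":0,"hand":68},
    {"dx":-0.08,"dy":0.49,"dz":1.1,"wx":0,"wy":0,"wz":0,"hand":68},
    {"dx":-0.08,"dy":0.49,"dz":1.5,"wx":0,"wy":0,"wz":0,"hand":68},
    {"dx":-0.08,"dy":0.49,"dz":1.8,"wx":0,"wy":0,"wz":0,"hand":68},
    {"dx":-0.08,"dy":0.49,"dz":2.05,"wx":0,"wy":0,"wz":0,"hand":68},
    {"dx":-0.08,"dy":0.49,"dz":2.05,"wx":0,"wy":0,"wz":0,"hand":68},
    {"dx":-0.08,"dy":0.49,"dz":2.05,"wx":0,"wy":0,"wz":0,"hand":60},
    {"dx":-0.08,"dy":0.49,"dz":2.05,"wx":0,"wy":0,"wz":0,"hand":50},
    {"dx":-0.08,"dy":0.49,"dz":2.05,"wx":0,"wy":0,"wz":0,"hand":46},
    {"dx":-0.08,"dy":0.49,"dz":2.05,"wx":0,"wy":0,"wz":0,"hand":36},
    {"dx":-0.08,"dy":0.49,"dz":2.05,"wx":0,"wy":0,"wz":0,"hand":36},
    {"dx":-0.08,"dy":0.49,"dz":2.05,"wx":0,"wy":0,"wz":0,"hand":36},
    {"dx":-0.08,"dy":0.49,"dz":2.05,"wx":0,"wy":0,"wz":0,"hand":36},
  ],
)

```text
clock: 4.9
eef_pos: [0.6416, -0.3332, 0.119]
tool_rot: [0.828, 0.561, 0.0, 0.001]
ft_force: [-3.0, -0.1, 6.2]
grip_width: 0.0423
grasp_force: 60.5
```

```bash
python3 -c "
from h import *
to(.64,-.334,.119)
to(.62,-.31,.20)
to(.5,-.1,.30)
a=[bot.camera(c) for c in('top','side')]
cv2.imwrite('pics/g2.png',np.hstack([cv2.resize(a[0][140:240,350:450],(400,400)),cv2.resize(a[1][240:400,260:420],(400,400))])[:,:,::-1])"
```

```text
d [-0.03 -0.02 -0.  ] w [0.02 0.   0.  ] at [ 0.6416 -0.3332  0.119 ] w 0.0423 clk 4.9
d [ 0.27 -0.57 -1.62] w [0.02 0.   0.  ] at [ 0.6416 -0.3332  0.119 ] w 0.0423 clk 4.9
d [ 3.28 -4.36 -3.63] w [0.02 0.   0.  ] at [ 0.6416 -0.3332  0.119 ] w 0.0423 clk 4.9
```

View pics/g2.png

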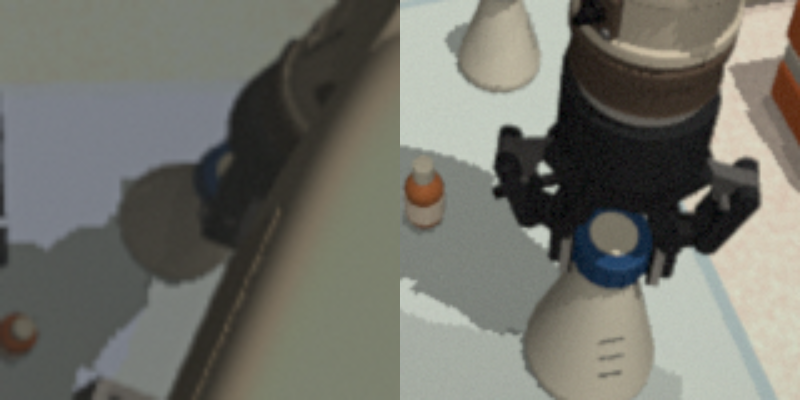

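The large cap is gripped (42.3 mm wide, 60 N). In the right-hand panel it sits at about (612,248) between the pads, off by about 3 mm at most. I lift it and carry it.

>>> drive_tool(
  rows=[
    {"dx":0,"dy":0,"dz":-0.15,"wx":0,"wy":0,"wz":0,"hand":36},
    {"dx":0,"dy":-0.05,"dz":-0.4,"wx":0,"wy":0,"wz":0,"hand":36},
    {"dx":0.1,"dy":-0.2,"dz":-0.8,"wx":0,"wy":0,"wz":0,"hand":36},
    {"dx":0.2,"dy":-0.4,"dz":-1.2,"wx":0,"wy":0,"wz":0,"hand":36},
    {"dx":0.3,"dy":-0.65,"dz":-1.6,"wx":0,"wy":0,"wz":0,"hand":36},
    {"dx":0.6,"dy":-0.95,"dz":-2,"wx":0,"wy":0,"wz":0,"hand":36},
    {"dx":0.9,"dy":-1.3,"dz":-2.4,"wx":0,"wy":0,"wz":0,"hand":36},
    {"dx":1.3,"dy":-1.8,"dz":-2.8,"wx":0,"wy":0,"wz":0,"hand":36},
    {"dx":1.7,"dy":-2.3,"dz":-3.1,"wx":0,"wy":0,"wz":0,"hand":36},
    {"dx":2.1,"dy":-2.8,"dz":-3.4,"wx":0,"wy":0,"wz":0,"hand":36},
    {"dx":2.5,"dy":-3.3,"dz":-3.6,"wx":0,"wy":0,"wz":0,"hand":36},
    {"dx":2.9,"dy":-3.8,"dz":-3.6,"wx":0,"wy":0,"wz":0,"hand":36},
    {"dx":3.4,"dy":-4.2,"dz":-3.6,"wx":0,"wy":0,"wz":0,"hand":36},
    {"dx":4,"dy":-4.6,"dz":-3.6,"wx":0,"wy":0,"wz":0,"hand":36},
    {"dx":4.6,"dy":-5,"dz":-3.6,"wx":0,"wy":0,"wz":0,"hand":36},
    {"dx":5.2,"dy":-5.3,"dz":-3.6,"wx":0,"wy":0,"wz":0,"hand":36},
    {"dx":5.8,"dy":-5.6,"dz":-3.6,"wx":0,"wy":0,"wz":0,"hand":36},
    {"dx":6.4,"dy":-5.9,"dz":-3.6,"wx":0,"wy":0,"wz":0,"hand":36},
    {"dx":6.8,"dy":-6.1,"dz":-3.6,"wx":0,"wy":0,"wz":0,"hand":36},
    {"dx":7,"dy":-6.2,"dz":-3.6,"wx":0,"wy":0,"wz":0,"hand":36},
  ],
)

```text
clock: 7.0
eef_pos: [0.4828, 0.1091, 0.299]
tool_rot: [0.827, 0.562, 0.001, 0.0]
ft_force: [0.5, -0.9, -1.5]
grip_width: 0.0426
grasp_force: 61.2
```

```bash
python3 -c "
from h import *
to(.454,.288,.30)"
```

```text
d [ 3.11 -1.85 -0.02] w [ 0.02 -0.02  0.04] at [0.4828 0.1091 0.299 ] w 0.0426 clk 7.0
```

>>> drive_tool(
  rows=[
    {"dx":0.3,"dy":-0.2,"dz":0,"wx":0,"wy":0,"wz":0,"hand":36},
    {"dx":0.8,"dy":-0.5,"dz":0,"wx":0,"wy":0,"wz":0,"hand":36},
    {"dx":1.4,"dy":-0.8,"dz":0,"wx":0,"wy":0,"wz":0,"hand":36},
    {"dx":2,"dy":-1.15,"dz":0,"wx":0,"wy":0,"wz":0,"hand":36},
    {"dx":2.6,"dy":-1.5,"dz":0,"wx":0,"wy":0,"wz":0,"hand":36},
    {"dx":2.95,"dy":-1.75,"dz":0.1,"wx":0,"wy":0,"wz":0,"hand":36},
    {"dx":3.11,"dy":-1.85,"dz":0.3,"wx":0,"wy":0,"wz":0,"hand":36},
    {"dx":3.11,"dy":-1.85,"dz":0.6,"wx":0,"wy":0,"wz":0,"hand":36},
    {"dx":3.11,"dy":-1.85,"dz":0.9,"wx":0,"wy":0,"wz":0,"hand":36},
    {"dx":3.11,"dy":-1.85,"dz":1.15,"wx":0,"wy":0,"wz":0,"hand":36},
    {"dx":3.11,"dy":-1.85,"dz":1.2,"wx":0,"wy":0,"wz":0,"hand":36},
    {"dx":3.11,"dy":-1.85,"dz":1.2,"wx":0,"wy":0,"wz":0,"hand":36},
  ],
)

```text
clock: 8.2
eef_pos: [0.4552, 0.2848, 0.2371]
tool_rot: [0.828, 0.56, -0.001, 0.0]
ft_force: [0.7, -0.1, -1.5]
grip_width: 0.0424
grasp_force: 61.3
```

```bash
python3 -c "
from h import *
to(.454,.288,.20)
a=[bot.camera(c) for c in('top','side')]
cv2.imwrite('pics/g3.png',np.hstack([cv2.resize(a[0][210:310,110:210],(400,400)),cv2.resize(a[1][60:180,130:250],(400,400))])[:,:,::-1])"
```

```text
d [ 0.05 -0.05  0.74] w [-0.    0.01 -0.01] at [0.4552 0.2848 0.2371] w 0.0424 clk 8.2
```

View pics/g3.png

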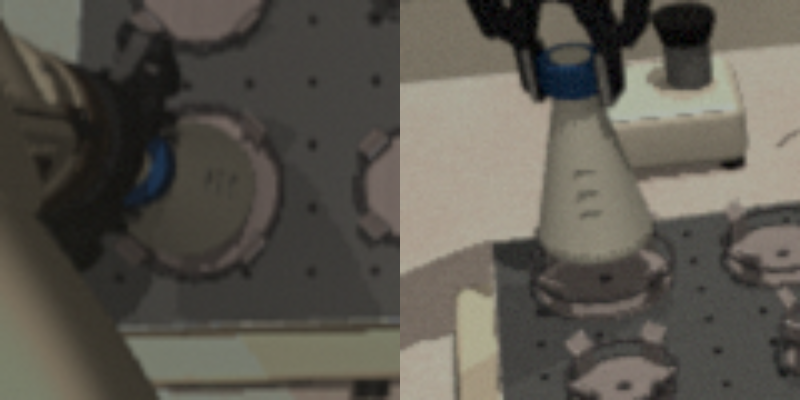

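The picture shows the flask hanging upright just over the large clamp. I'll overlay the expected foot and clamp rings to check the alignment.

Run:
```python
from h import *
o=bot.get_obs(); x,y,z=o["eef_pos"]; f=z-.117
for c,(x0,y0,s) in(("top",(110,210,100)),("side",(130,60,120))):
    im=bot.camera(c)[y0:y0+s,x0:x0+s]; im=cv2.resize(im,(400,400))
    for (cx,cy,zz,r),col in(((x,y,f,.041),(255,0,0)),((.4541,.2859,.083,.047),(0,255,0)),((x,y,f+.138,.022),(255,0,0))):
        a=np.linspace(0,6.3,60); p=(proj(c,np.c_[cx+r*np.cos(a),cy+r*np.sin(a),0*a+zz])-[x0,y0]+.5)*400/s-.5
        cv2.polylines(im,[p.astype(int)],True,col,1)
    if c=="top":A=im
cv2.imwrite("pics/g4.png",np.hstack([A,im])[:,:,::-1])
```

```text
(no output)
```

View pics/g4.png

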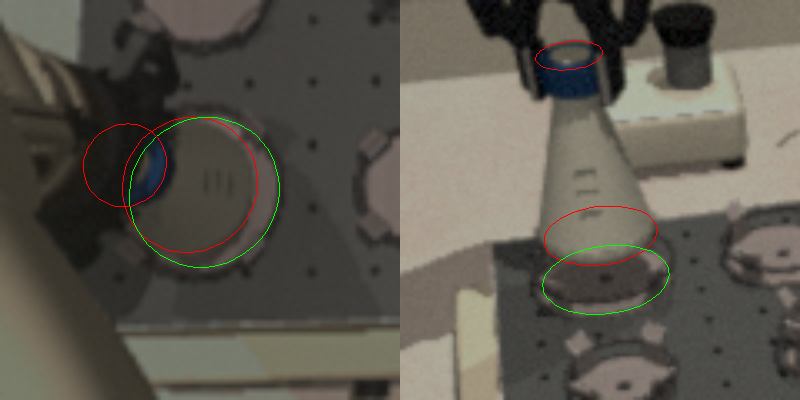

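The overlay agrees. The foot sits inside the clamp ring, with at most a 3 mm lean toward -x, so I descend and release.

>>> drive_tool(
  rows=[
    {"dx":0,"dy":0.02,"dz":0.1,"wx":0,"wy":0,"wz":0,"hand":36},
    {"dx":0,"dy":0.02,"dz":0.2,"wx":0,"wy":0,"wz":0,"hand":36},
    {"dx":0,"dy":0.02,"dz":0.3,"wx":0,"wy":0,"wz":0,"hand":36},
    {"dx":0,"dy":0.02,"dz":0.4,"wx":0,"wy":0,"wz":0,"hand":36},
    {"dx":0,"dy":0.02,"dz":0.5,"wx":0,"wy":0,"wz":0,"hand":36},
    {"dx":0,"dy":0.02,"dz":0.6,"wx":0,"wy":0,"wz":0,"hand":36},
    {"dx":0,"dy":0.02,"dz":0.68,"wx":0,"wy":0,"wz":0,"hand":36},
    {"dx":0,"dy":0.02,"dz":0.7,"wx":0,"wy":0,"wz":0,"hand":36},
    {"dx":0,"dy":0.02,"dz":0.7,"wx":0,"wy":0,"wz":0,"hand":36},
    {"dx":0,"dy":0.02,"dz":0.7,"wx":0,"wy":0,"wz":0,"hand":36},
  ],
)

```text
clock: 9.4
eef_pos: [0.4563, 0.2855, 0.2025]
tool_rot: [0.828, 0.561, 0.0, -0.0]
ft_force: [-0.1, -0.0, -2.0]
grip_width: 0.0429
grasp_force: 61.3
```

>>> drive_tool(
  rows=[
    {"dx":0,"dy":0,"dz":0.04,"wx":0,"wy":0,"wz":0,"hand":36},
    {"dx":0,"dy":0,"dz":0.05,"wx":0,"wy":0,"wz":0,"hand":36},
    {"dx":0,"dy":0,"dz":0.05,"wx":0,"wy":0,"wz":0,"hand":48},
    {"dx":0,"dy":0,"dz":0.05,"wx":0,"wy":0,"wz":0,"hand":60},
    {"dx":0,"dy":0,"dz":0.05,"wx":0,"wy":0,"wz":0,"hand":64},
    {"dx":0,"dy":0,"dz":0.05,"wx":0,"wy":0,"wz":0,"hand":64},
    {"dx":0,"dy":0,"dz":0.05,"wx":0,"wy":0,"wz":0,"hand":64},
    {"dx":0,"dy":0,"dz":-0.2,"wx":0,"wy":0,"wz":0,"hand":64},
    {"dx":0,"dy":0,"dz":-0.6,"wx":0,"wy":0,"wz":0,"hand":64},
    {"dx":0,"dy":0,"dz":-1.2,"wx":0,"wy":0,"wz":0,"hand":64},
    {"dx":0,"dy":0,"dz":-1.6,"wx":0,"wy":0,"wz":0,"hand":64},
    {"dx":0,"dy":0,"dz":-1.6,"wx":0,"wy":0,"wz":0,"hand":64},
  ],
)

```text
clock: 10.6
eef_pos: [0.4577, 0.2863, 0.2857]
tool_rot: [0.828, 0.561, 0.003, 0.0]
ft_force: [0.4, 1.2, 0.8]
grip_width: 0.0643
grasp_force: 0.0
```

```bash
python3 -c "
from h import *
to(.642,-.088,.2)"
```

```text
d [-5.59  6.2   1.71] w [ 0.05 -0.06  0.  ] at [0.4577 0.2863 0.2857] w 0.0643 clk 10.6
```

>>> drive_tool(
  rows=[
    {"dx":-0.3,"dy":0.3,"dz":0,"wx":0,"wy":0,"wz":0,"hand":64},
    {"dx":-0.8,"dy":0.9,"dz":0,"wx":0,"wy":0,"wz":0,"hand":64},
    {"dx":-1.4,"dy":1.5,"dz":0,"wx":0,"wy":0,"wz":0,"hand":64},
    {"dx":-2,"dy":2.2,"dz":0,"wx":0,"wy":0,"wz":0,"hand":64},
    {"dx":-2.6,"dy":2.9,"dz":0,"wx":0,"wy":0,"wz":0,"hand":64},
    {"dx":-3.2,"dy":3.6,"dz":0,"wx":0,"wy":0,"wz":0,"hand":64},
    {"dx":-3.8,"dy":4.3,"dz":0.2,"wx":0,"wy":0,"wz":0,"hand":64},
    {"dx":-4.4,"dy":5,"dz":0.6,"wx":0,"wy":0,"wz":0,"hand":64},
    {"dx":-5,"dy":5.6,"dz":1,"wx":0,"wy":0,"wz":0,"hand":64},
    {"dx":-5.4,"dy":6,"dz":1.4,"wx":0,"wy":0,"wz":0,"hand":64},
    {"dx":-5.59,"dy":6.2,"dz":1.7,"wx":0,"wy":0,"wz":0,"hand":64},
    {"dx":-5.59,"dy":6.2,"dz":1.7,"wx":0,"wy":0,"wz":0,"hand":64},
    {"dx":-5.59,"dy":6.2,"dz":1.7,"wx":0,"wy":0,"wz":0,"hand":64},
    {"dx":-5.59,"dy":6.2,"dz":1.7,"wx":0,"wy":0,"wz":0,"hand":64},
  ],
)

```text
clock: 12.0
eef_pos: [0.6406, -0.0875, 0.1987]
tool_rot: [0.827, 0.562, 0.001, 0.0]
ft_force: [-0.1, 0.6, 0.7]
grip_width: 0.0638
grasp_force: 0.0
```

Run:
```python
from h import *
to(.642,-.088,.095)
x,y,z=.642,-.088,.116
for c,(x0,y0,s) in(("top",(260,130,100)),("side",(240,180,120))):
    im=bot.camera(c)[y0:y0+s,x0:x0+s]; im=cv2.resize(im,(400,400))
    for (zz,r) in((.116,.019),(.094,.019),(.002,.0335)):
        a=np.linspace(0,6.3,60); p=(proj(c,np.c_[x+r*np.cos(a),y+r*np.sin(a),0*a+zz])-[x0,y0]+.5)*400/s-.5
        cv2.polylines(im,[p.astype(int)],True,(255,0,0),1)
    if c=="top":A=im
cv2.imwrite("pics/g5.png",np.hstack([A,im])[:,:,::-1])
```

```text
d [-0.    0.03  2.07] w [ 0.02 -0.01  0.03] at [ 0.6406 -0.0875  0.1987] w 0.0638 clk 12.0
```

View pics/g5.png

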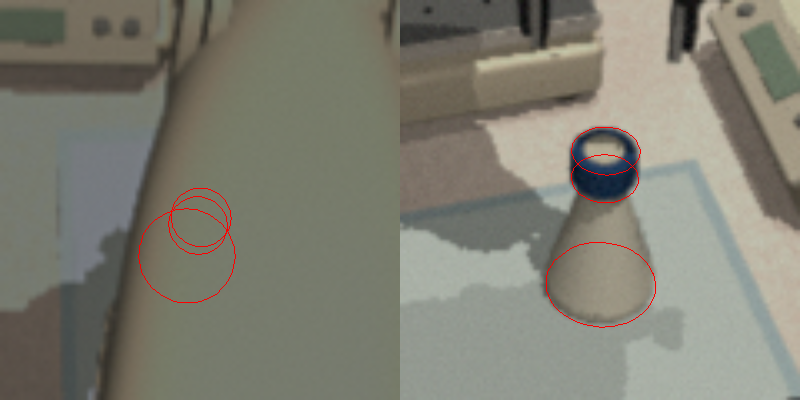

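The overlay matches the medium flask within about 1 px, so I descend, grip and lift a little.

>>> drive_tool(
  rows=[
    {"dx":0,"dy":0.03,"dz":0.3,"wx":0,"wy":0,"wz":0,"hand":64},
    {"dx":0,"dy":0.03,"dz":0.7,"wx":0,"wy":0,"wz":0,"hand":64},
    {"dx":0,"dy":0.03,"dz":1.1,"wx":0,"wy":0,"wz":0,"hand":64},
    {"dx":0,"dy":0.03,"dz":1.5,"wx":0,"wy":0,"wz":0,"hand":64},
    {"dx":0,"dy":0.03,"dz":1.85,"wx":0,"wy":0,"wz":0,"hand":64},
    {"dx":0,"dy":0.03,"dz":2.07,"wx":0,"wy":0,"wz":0,"hand":64},
    {"dx":0,"dy":0.03,"dz":2.07,"wx":0,"wy":0,"wz":0,"hand":60},
    {"dx":0,"dy":0.03,"dz":2.07,"wx":0,"wy":0,"wz":0,"hand":50},
    {"dx":0,"dy":0.03,"dz":2.07,"wx":0,"wy":0,"wz":0,"hand":42},
    {"dx":0,"dy":0.03,"dz":2.07,"wx":0,"wy":0,"wz":0,"hand":36},
    {"dx":0,"dy":0.03,"dz":2.07,"wx":0,"wy":0,"wz":0,"hand":30},
    {"dx":0,"dy":0.03,"dz":2.07,"wx":0,"wy":0,"wz":0,"hand":30},
    {"dx":0,"dy":0.03,"dz":2.07,"wx":0,"wy":0,"wz":0,"hand":30},
    {"dx":0,"dy":0.03,"dz":2.07,"wx":0,"wy":0,"wz":0,"hand":30},
    {"dx":0,"dy":0.03,"dz":1.9,"wx":0,"wy":0,"wz":0,"hand":30},
    {"dx":0,"dy":0.03,"dz":1.5,"wx":0,"wy":0,"wz":0,"hand":30},
    {"dx":0,"dy":0.03,"dz":1,"wx":0,"wy":0,"wz":0,"hand":30},
    {"dx":0,"dy":0.03,"dz":0.4,"wx":0,"wy":0,"wz":0,"hand":30},
    {"dx":0,"dy":0.03,"dz":-0.2,"wx":0,"wy":0,"wz":0,"hand":30},
    {"dx":0,"dy":0.03,"dz":-0.5,"wx":0,"wy":0,"wz":0,"hand":30},
  ],
)

```text
clock: 14.1
eef_pos: [0.6429, -0.0901, 0.226]
tool_rot: [0.828, 0.561, 0.002, 0.002]
ft_force: [0.1, 0.6, -0.9]
grip_width: 0.0363
grasp_force: 60.1
```

```bash
python3 -c "
from h import *
to(.5894,.2915,.26);to(.5894,.2915,.22)"
```

```text
d [ 6.69 -3.82 -0.69] w [ 0.06 -0.01  0.  ] at [ 0.6429 -0.0901  0.226 ] w 0.0363 clk 14.1
d [ 6.69 -3.83  0.11] w [ 0.06 -0.01  0.  ] at [ 0.6429 -0.0901  0.226 ] w 0.0363 clk 14.1
```

>>> drive_tool(
  rows=[
    {"dx":0.2,"dy":-0.1,"dz":-0.3,"wx":0,"wy":0,"wz":0,"hand":30},
    {"dx":0.6,"dy":-0.35,"dz":-0.6,"wx":0,"wy":0,"wz":0,"hand":30},
    {"dx":1.2,"dy":-0.7,"dz":-0.7,"wx":0,"wy":0,"wz":0,"hand":30},
    {"dx":1.8,"dy":-1.05,"dz":-0.7,"wx":0,"wy":0,"wz":0,"hand":30},
    {"dx":2.4,"dy":-1.4,"dz":-0.7,"wx":0,"wy":0,"wz":0,"hand":30},
    {"dx":3,"dy":-1.75,"dz":-0.7,"wx":0,"wy":0,"wz":0,"hand":30},
    {"dx":3.6,"dy":-2.1,"dz":-0.7,"wx":0,"wy":0,"wz":0,"hand":30},
    {"dx":4.2,"dy":-2.4,"dz":-0.7,"wx":0,"wy":0,"wz":0,"hand":30},
    {"dx":4.8,"dy":-2.75,"dz":-0.7,"wx":0,"wy":0,"wz":0,"hand":30},
    {"dx":5.4,"dy":-3.1,"dz":-0.7,"wx":0,"wy":0,"wz":0,"hand":30},
    {"dx":6,"dy":-3.4,"dz":-0.7,"wx":0,"wy":0,"wz":0,"hand":30},
    {"dx":6.4,"dy":-3.65,"dz":-0.6,"wx":0,"wy":0,"wz":0,"hand":30},
    {"dx":6.65,"dy":-3.78,"dz":-0.4,"wx":0,"wy":0,"wz":0,"hand":30},
    {"dx":6.69,"dy":-3.82,"dz":-0.1,"wx":0,"wy":0,"wz":0,"hand":30},
    {"dx":6.69,"dy":-3.82,"dz":0.15,"wx":0,"wy":0,"wz":0,"hand":30},
    {"dx":6.69,"dy":-3.82,"dz":0.15,"wx":0,"wy":0,"wz":0,"hand":30},
    {"dx":6.69,"dy":-3.82,"dz":0.15,"wx":0,"wy":0,"wz":0,"hand":30},
  ],
)

```text
clock: 15.8
eef_pos: [0.5885, 0.291, 0.2144]
tool_rot: [0.828, 0.56, -0.001, 0.0]
ft_force: [-0.2, -0.4, -0.7]
grip_width: 0.0361
grasp_force: 60.2
```

Run:
```python
from h import *
to(.5894,.2915,.176)
x,y,z=bot.get_obs()["eef_pos"];f=z-.093
for c,(x0,y0,s) in(("top",(110,160,100)),("side",(190,60,120))):
    im=bot.camera(c)[y0:y0+s,x0:x0+s]; im=cv2.resize(im,(400,400))
    for (cx,cy,zz,r),col in(((x,y,f,.0335),(255,0,0)),((.5894,.2915,.083,.039),(0,255,0)),((x,y,f+.114,.019),(255,0,0)),((.4541,.2859,.221,.022),(255,255,0)),((.4541,.2859,.083,.041),(255,255,0))):
        a=np.linspace(0,6.3,60); p=(proj(c,np.c_[cx+r*np.cos(a),cy+r*np.sin(a),0*a+zz])-[x0,y0]+.5)*400/s-.5
        cv2.polylines(im,[p.astype(int)],True,col,1)
    if c=="top":A=im
cv2.imwrite("pics/g6.png",np.hstack([A,im])[:,:,::-1])
```

```text
d [0.02 0.01 0.77] w [-0.01  0.01 -0.01] at [0.5885 0.291  0.2144] w 0.0361 clk 15.8
```

View pics/g6.png

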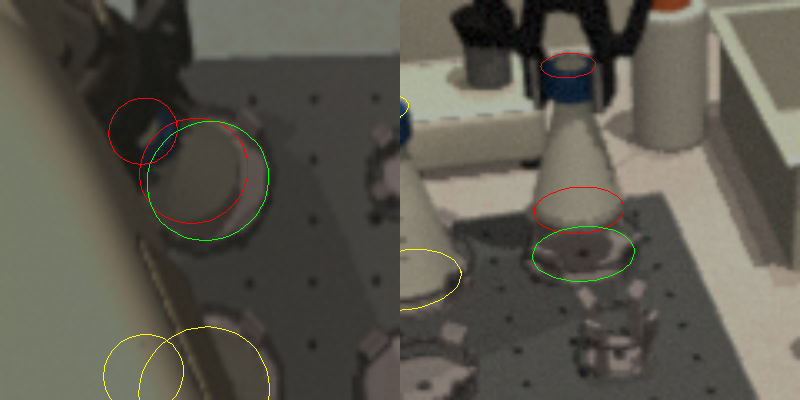

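The large flask is standing in its clamp (lower left of the side panel). The medium flask hangs about 2 mm toward -x and 4 mm toward +y of the expected ring, so I correct that, lower and release.

>>> drive_tool(
  rows=[
    {"dx":-0.05,"dy":0.07,"dz":0,"wx":0,"wy":0,"wz":0,"hand":30},
    {"dx":-0.05,"dy":0.07,"dz":0.1,"wx":0,"wy":0,"wz":0,"hand":30},
    {"dx":-0.05,"dy":0.07,"dz":0.2,"wx":0,"wy":0,"wz":0,"hand":30},
    {"dx":-0.05,"dy":0.07,"dz":0.3,"wx":0,"wy":0,"wz":0,"hand":30},
    {"dx":-0.05,"dy":0.07,"dz":0.4,"wx":0,"wy":0,"wz":0,"hand":30},
    {"dx":-0.05,"dy":0.07,"dz":0.5,"wx":0,"wy":0,"wz":0,"hand":30},
    {"dx":-0.05,"dy":0.07,"dz":0.6,"wx":0,"wy":0,"wz":0,"hand":30},
    {"dx":-0.05,"dy":0.07,"dz":0.68,"wx":0,"wy":0,"wz":0,"hand":30},
    {"dx":-0.05,"dy":0.07,"dz":0.74,"wx":0,"wy":0,"wz":0,"hand":30},
    {"dx":-0.05,"dy":0.07,"dz":0.76,"wx":0,"wy":0,"wz":0,"hand":30},
    {"dx":-0.05,"dy":0.07,"dz":0.76,"wx":0,"wy":0,"wz":0,"hand":30},
  ],
)

```text
clock: 17.0
eef_pos: [0.5908, 0.2882, 0.1769]
tool_rot: [0.828, 0.561, 0.0, 0.0]
ft_force: [-0.7, 0.1, -1.3]
grip_width: 0.0368
grasp_force: 60.3
```

>>> drive_tool(
  rows=[
    {"dx":0,"dy":0,"dz":0.03,"wx":0,"wy":0,"wz":0,"hand":30},
    {"dx":0,"dy":0,"dz":0.03,"wx":0,"wy":0,"wz":0,"hand":40},
    {"dx":0,"dy":0,"dz":0.03,"wx":0,"wy":0,"wz":0,"hand":50},
    {"dx":0,"dy":0,"dz":0.03,"wx":0,"wy":0,"wz":0,"hand":58},
    {"dx":0,"dy":0,"dz":0.03,"wx":0,"wy":0,"wz":0,"hand":58},
    {"dx":0,"dy":0,"dz":0.03,"wx":0,"wy":0,"wz":0,"hand":58},
    {"dx":0,"dy":0,"dz":-0.2,"wx":0,"wy":0,"wz":0,"hand":58},
    {"dx":0,"dy":0,"dz":-0.7,"wx":0,"wy":0,"wz":0,"hand":58},
    {"dx":0,"dy":0,"dz":-1.4,"wx":0,"wy":0,"wz":0,"hand":58},
    {"dx":0,"dy":0,"dz":-2,"wx":0,"wy":0,"wz":0,"hand":58},
    {"dx":0,"dy":0,"dz":-2.2,"wx":0,"wy":0,"wz":0,"hand":58},
    {"dx":0,"dy":0,"dz":-2.2,"wx":0,"wy":0,"wz":0,"hand":58},
  ],
)

```text
clock: 18.2
eef_pos: [0.5917, 0.2885, 0.2894]
tool_rot: [0.828, 0.561, 0.002, 0.0]
ft_force: [0.7, 0.8, 0.5]
grip_width: 0.0579
grasp_force: 0.0
```

```bash
python3 -c "
from h import *
to(.4717,-.3194,.2)"
```

```text
d [-12.19   2.28   1.75] w [ 0.04 -0.04  0.  ] at [0.5917 0.2885 0.2894] w 0.0579 clk 18.2
```

>>> drive_tool(
  rows=[
    {"dx":-0.4,"dy":0.1,"dz":0,"wx":0,"wy":0,"wz":0,"hand":58},
    {"dx":-1.1,"dy":0.2,"dz":0,"wx":0,"wy":0,"wz":0,"hand":58},
    {"dx":-2,"dy":0.4,"dz":0,"wx":0,"wy":0,"wz":0,"hand":58},
    {"dx":-2.9,"dy":0.5,"dz":0,"wx":0,"wy":0,"wz":0,"hand":58},
    {"dx":-3.8,"dy":0.7,"dz":0,"wx":0,"wy":0,"wz":0,"hand":58},
    {"dx":-4.7,"dy":0.9,"dz":0,"wx":0,"wy":0,"wz":0,"hand":58},
    {"dx":-5.6,"dy":1,"dz":0,"wx":0,"wy":0,"wz":0,"hand":58},
    {"dx":-6.5,"dy":1.2,"dz":0.1,"wx":0,"wy":0,"wz":0,"hand":58},
    {"dx":-7.4,"dy":1.4,"dz":0.2,"wx":0,"wy":0,"wz":0,"hand":58},
    {"dx":-8.3,"dy":1.5,"dz":0.4,"wx":0,"wy":0,"wz":0,"hand":58},
    {"dx":-9.2,"dy":1.7,"dz":0.6,"wx":0,"wy":0,"wz":0,"hand":58},
    {"dx":-10.1,"dy":1.9,"dz":0.9,"wx":0,"wy":0,"wz":0,"hand":58},
    {"dx":-11,"dy":2.1,"dz":1.2,"wx":0,"wy":0,"wz":0,"hand":58},
    {"dx":-11.7,"dy":2.2,"dz":1.5,"wx":0,"wy":0,"wz":0,"hand":58},
    {"dx":-12.1,"dy":2.28,"dz":1.7,"wx":0,"wy":0,"wz":0,"hand":58},
    {"dx":-12.19,"dy":2.28,"dz":1.75,"wx":0,"wy":0,"wz":0,"hand":58},
    {"dx":-12.19,"dy":2.28,"dz":1.75,"wx":0,"wy":0,"wz":0,"hand":58},
    {"dx":-12.19,"dy":2.28,"dz":1.75,"wx":0,"wy":0,"wz":0,"hand":58},
    {"dx":-12.19,"dy":2.28,"dz":1.75,"wx":0,"wy":0,"wz":0,"hand":58},
  ],
)

```text
clock: 20.1
eef_pos: [0.471, -0.319, 0.1998]
tool_rot: [0.827, 0.562, 0.0, 0.0]
ft_force: [-0.1, -1.0, -0.8]
grip_width: 0.0578
grasp_force: 0.0
```

```bash
python3 -c "
from h import *
to(.4717,-.3194,.108)
im=bot.camera('side')
for n,p,x,y,z,h,r in(('T',(224,358),.4717,-.3194,.119,.014,.017),('a',(231,333),.4849,-.286,.1215,.013,.0105),('b',(216,381),.4582,-.3526,.1215,.013,.0105)):
    q=proj('side',cyl(x,y,z-h/2,z+h/2,r)); print(n,near(blobs(im),p,12),cen('side',cyl(x,y,z-h/2,z+h/2,r)))
"
```

```text
d [-0.    0.01  1.84] w [ 0.01 -0.    0.02] at [ 0.471  -0.319   0.1998] w 0.0578 clk 20.1
T [223.18049793 355.95228216] [223.46348628 355.89244691]
a [229.77714286 331.98285714] [229.88952006 332.0517719 ]
b [215.56521739 379.77391304] [215.85801049 379.75096076]
```

>>> drive_tool(
  rows=[
    {"dx":0,"dy":0.01,"dz":0.3,"wx":0,"wy":0,"wz":0,"hand":58},
    {"dx":0,"dy":0.01,"dz":0.6,"wx":0,"wy":0,"wz":0,"hand":58},
    {"dx":0,"dy":0.01,"dz":0.9,"wx":0,"wy":0,"wz":0,"hand":58},
    {"dx":0,"dy":0.01,"dz":1.2,"wx":0,"wy":0,"wz":0,"hand":58},
    {"dx":0,"dy":0.01,"dz":1.5,"wx":0,"wy":0,"wz":0,"hand":58},
    {"dx":0,"dy":0.01,"dz":1.75,"wx":0,"wy":0,"wz":0,"hand":58},
    {"dx":0,"dy":0.01,"dz":1.84,"wx":0,"wy":0,"wz":0,"hand":58},
    {"dx":0,"dy":0.01,"dz":1.84,"wx":0,"wy":0,"wz":0,"hand":52},
    {"dx":0,"dy":0.01,"dz":1.84,"wx":0,"wy":0,"wz":0,"hand":44},
    {"dx":0,"dy":0.01,"dz":1.84,"wx":0,"wy":0,"wz":0,"hand":38},
    {"dx":0,"dy":0.01,"dz":1.84,"wx":0,"wy":0,"wz":0,"hand":32},
    {"dx":0,"dy":0.01,"dz":1.84,"wx":0,"wy":0,"wz":0,"hand":26},
    {"dx":0,"dy":0.01,"dz":1.84,"wx":0,"wy":0,"wz":0,"hand":26},
    {"dx":0,"dy":0.01,"dz":1.84,"wx":0,"wy":0,"wz":0,"hand":26},
    {"dx":0,"dy":0.01,"dz":1.84,"wx":0,"wy":0,"wz":0,"hand":26},
  ],
)

```text
clock: 21.65
eef_pos: [0.4715, -0.3208, 0.1084]
tool_rot: [0.828, 0.561, 0.0, 0.001]
ft_force: [-1.3, 0.3, 5.6]
grip_width: 0.032
grasp_force: 59.0
```

>>> drive_tool(
  rows=[
    {"dx":0,"dy":0,"dz":-0.1,"wx":0,"wy":0,"wz":0,"hand":26},
    {"dx":0,"dy":0,"dz":-0.3,"wx":0,"wy":0,"wz":0,"hand":26},
    {"dx":0,"dy":0,"dz":-0.6,"wx":0,"wy":0,"wz":0,"hand":26},
    {"dx":0,"dy":0,"dz":-0.9,"wx":0,"wy":0,"wz":0,"hand":26},
    {"dx":0,"dy":0,"dz":-1.2,"wx":0,"wy":0,"wz":0,"hand":26},
    {"dx":0,"dy":0,"dz":-1.5,"wx":0,"wy":0,"wz":0,"hand":26},
    {"dx":0,"dy":0,"dz":-1.8,"wx":0,"wy":0,"wz":0,"hand":26},
    {"dx":0,"dy":0,"dz":-2.1,"wx":0,"wy":0,"wz":0,"hand":26},
    {"dx":0,"dy":0,"dz":-2.4,"wx":0,"wy":0,"wz":0,"hand":26},
    {"dx":0,"dy":0,"dz":-2.7,"wx":0,"wy":0,"wz":0,"hand":26},
    {"dx":0,"dy":0,"dz":-3,"wx":0,"wy":0,"wz":0,"hand":26},
    {"dx":0,"dy":0,"dz":-3.2,"wx":0,"wy":0,"wz":0,"hand":26},
    {"dx":0,"dy":0,"dz":-3.2,"wx":0,"wy":0,"wz":0,"hand":26},
  ],
)

```text
clock: 22.95
eef_pos: [0.4716, -0.3208, 0.2692]
tool_rot: [0.828, 0.561, 0.001, 0.002]
ft_force: [0.1, -0.1, -0.9]
grip_width: 0.0322
grasp_force: 59.5
```

```bash
python3 -c "
from h import *
to(.5962,.1563,.27)
im=bot.camera('side')
for n,p in(('a',(230,332)),('b',(215.5,380))): print(n,near(blobs(im),p,12))
"
```

```text
d [ 9.79 -1.23 -0.03] w [0.04 0.01 0.  ] at [ 0.4716 -0.3208  0.2692] w 0.0322 clk 22.95
a [232.7195122  332.42682927]
b [215.59130435 379.75652174]
```

>>> drive_tool(
  rows=[
    {"dx":0.3,"dy":0,"dz":0,"wx":0,"wy":0,"wz":0,"hand":26},
    {"dx":0.8,"dy":-0.1,"dz":0,"wx":0,"wy":0,"wz":0,"hand":26},
    {"dx":1.4,"dy":-0.2,"dz":0,"wx":0,"wy":0,"wz":0,"hand":26},
    {"dx":2.1,"dy":-0.3,"dz":0,"wx":0,"wy":0,"wz":0,"hand":26},
    {"dx":2.8,"dy":-0.4,"dz":0,"wx":0,"wy":0,"wz":0,"hand":26},
    {"dx":3.5,"dy":-0.45,"dz":0,"wx":0,"wy":0,"wz":0,"hand":26},
    {"dx":4.2,"dy":-0.55,"dz":0,"wx":0,"wy":0,"wz":0,"hand":26},
    {"dx":4.9,"dy":-0.6,"dz":0,"wx":0,"wy":0,"wz":0,"hand":26},
    {"dx":5.6,"dy":-0.7,"dz":0,"wx":0,"wy":0,"wz":0,"hand":26},
    {"dx":6.3,"dy":-0.8,"dz":0,"wx":0,"wy":0,"wz":0,"hand":26},
    {"dx":7,"dy":-0.9,"dz":0,"wx":0,"wy":0,"wz":0,"hand":26},
    {"dx":7.7,"dy":-1,"dz":0,"wx":0,"wy":0,"wz":0,"hand":26},
    {"dx":8.4,"dy":-1.1,"dz":0,"wx":0,"wy":0,"wz":0,"hand":26},
    {"dx":9,"dy":-1.15,"dz":0.1,"wx":0,"wy":0,"wz":0,"hand":26},
    {"dx":9.5,"dy":-1.2,"dz":0.3,"wx":0,"wy":0,"wz":0,"hand":26},
    {"dx":9.75,"dy":-1.23,"dz":0.5,"wx":0,"wy":0,"wz":0,"hand":26},
    {"dx":9.79,"dy":-1.23,"dz":0.6,"wx":0,"wy":0,"wz":0,"hand":26},
    {"dx":9.79,"dy":-1.23,"dz":0.6,"wx":0,"wy":0,"wz":0,"hand":26},
    {"dx":9.79,"dy":-1.23,"dz":0.6,"wx":0,"wy":0,"wz":0,"hand":26},
  ],
)

```text
clock: 24.9
eef_pos: [0.5951, 0.1559, 0.2373]
tool_rot: [0.828, 0.56, -0.0, 0.0]
ft_force: [0.3, -0.9, -0.3]
grip_width: 0.0323
grasp_force: 59.5
```

Run:
```python
from h import *
to(.5962,.1563,.182)
x,y,z=bot.get_obs()["eef_pos"];f=z-.0984
for c,(x0,y0,s) in(("top",(160,150,100)),("side",(200,70,120))):
    im=bot.camera(c)
    if c=="side": print([near(blobs(im),p,12) for p in((230,332),(215.5,380))])
    im=im[y0:y0+s,x0:x0+s]; im=cv2.resize(im,(400,400))
    for (cx,cy,zz,r),col in(((x,y,f,.0125),(255,0,0)),((.5962,.1563,.083,.02),(0,255,0)),((x,y,f+.116,.017),(255,0,0)),((.5894,.2915,.083+.114,.019),(255,255,0)),((.5894,.2915,.083,.0335),(255,255,0))):
        a=np.linspace(0,6.3,60); p=(proj(c,np.c_[cx+r*np.cos(a),cy+r*np.sin(a),0*a+zz])-[x0,y0]+.5)*400/s-.5
        cv2.polylines(im,[p.astype(int)],True,col,1)
    if c=="top":A=im
cv2.imwrite("pics/g7.png",np.hstack([A,im])[:,:,::-1])
```

```text
d [0.02 0.02 1.11] w [-0.    0.01 -0.01] at [0.5951 0.1559 0.2373] w 0.0323 clk 24.9
[array([229.67231638, 332.18644068]), array([215.81578947, 379.69298246])]
```

View pics/g7.png

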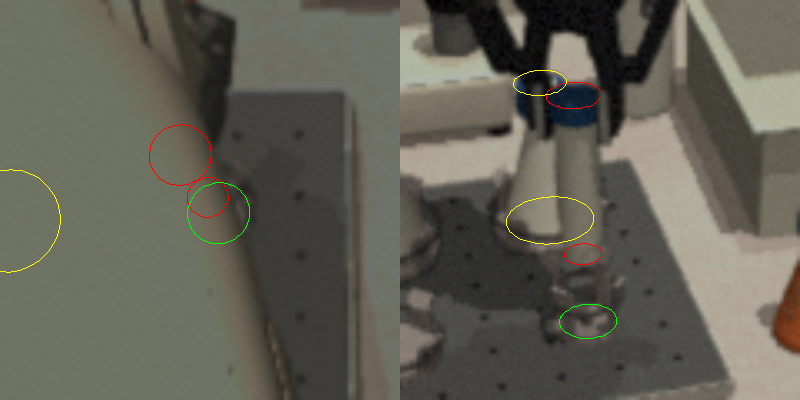

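The medium flask stands in its clamp at about (545,190), and the narrow tubes have not moved. The wide tube's foot at (581,252) sits over its clamp disc at (588,320), as expected from the overlay. I lower it.

>>> drive_tool(
  rows=[
    {"dx":0.02,"dy":0.03,"dz":0.1,"wx":0,"wy":0,"wz":0,"hand":26},
    {"dx":0.02,"dy":0.03,"dz":0.2,"wx":0,"wy":0,"wz":0,"hand":26},
    {"dx":0.02,"dy":0.03,"dz":0.35,"wx":0,"wy":0,"wz":0,"hand":26},
    {"dx":0.02,"dy":0.03,"dz":0.5,"wx":0,"wy":0,"wz":0,"hand":26},
    {"dx":0.02,"dy":0.03,"dz":0.65,"wx":0,"wy":0,"wz":0,"hand":26},
    {"dx":0.02,"dy":0.03,"dz":0.8,"wx":0,"wy":0,"wz":0,"hand":26},
    {"dx":0.02,"dy":0.03,"dz":0.95,"wx":0,"wy":0,"wz":0,"hand":26},
    {"dx":0.02,"dy":0.03,"dz":1.05,"wx":0,"wy":0,"wz":0,"hand":26},
    {"dx":0.02,"dy":0.03,"dz":1.1,"wx":0,"wy":0,"wz":0,"hand":26},
    {"dx":0.02,"dy":0.03,"dz":1.1,"wx":0,"wy":0,"wz":0,"hand":26},
    {"dx":0.02,"dy":0.03,"dz":1.1,"wx":0,"wy":0,"wz":0,"hand":26},
  ],
)

```text
clock: 26.1
eef_pos: [0.5974, 0.1575, 0.1826]
tool_rot: [0.828, 0.561, 0.0, 0.0]
ft_force: [-0.3, -0.1, -0.1]
grip_width: 0.032
grasp_force: 59.8
```

>>> drive_tool(
  rows=[
    {"dx":0,"dy":0,"dz":0.02,"wx":0,"wy":0,"wz":0,"hand":26},
    {"dx":0,"dy":0,"dz":0.03,"wx":0,"wy":0,"wz":0,"hand":34},
    {"dx":0,"dy":0,"dz":0.03,"wx":0,"wy":0,"wz":0,"hand":42},
    {"dx":0,"dy":0,"dz":0.03,"wx":0,"wy":0,"wz":0,"hand":52},
    {"dx":0,"dy":0,"dz":0.03,"wx":0,"wy":0,"wz":0,"hand":54},
    {"dx":0,"dy":0,"dz":0.03,"wx":0,"wy":0,"wz":0,"hand":54},
    {"dx":0,"dy":0,"dz":-0.2,"wx":0,"wy":0,"wz":0,"hand":54},
    {"dx":0,"dy":0,"dz":-0.7,"wx":0,"wy":0,"wz":0,"hand":54},
    {"dx":0,"dy":0,"dz":-1.4,"wx":0,"wy":0,"wz":0,"hand":54},
    {"dx":0,"dy":0,"dz":-2,"wx":0,"wy":0,"wz":0,"hand":54},
    {"dx":0,"dy":0,"dz":-2.1,"wx":0,"wy":0,"wz":0,"hand":54},
    {"dx":0,"dy":0,"dz":-2.1,"wx":0,"wy":0,"wz":0,"hand":54},
  ],
)

```text
clock: 27.3
eef_pos: [0.598, 0.1576, 0.2894]
tool_rot: [0.828, 0.561, 0.002, 0.001]
ft_force: [1.0, -0.1, -0.2]
grip_width: 0.0538
grasp_force: 0.0
```

```bash
python3 -c "
from h import *
to(.485,-.1143,.18)"
```

```text
d [-5.89 -0.09  2.17] w [ 0.04 -0.03  0.  ] at [0.598  0.1576 0.2894] w 0.0538 clk 27.3
```

>>> drive_tool(
  rows=[
    {"dx":-0.4,"dy":0,"dz":0,"wx":0,"wy":0,"wz":0,"hand":56},
    {"dx":-1,"dy":0,"dz":0,"wx":0,"wy":0,"wz":0,"hand":56},
    {"dx":-1.7,"dy":0,"dz":0,"wx":0,"wy":0,"wz":0,"hand":56},
    {"dx":-2.4,"dy":0,"dz":0,"wx":0,"wy":0,"wz":0,"hand":56},
    {"dx":-3.1,"dy":0,"dz":0.2,"wx":0,"wy":0,"wz":0,"hand":56},
    {"dx":-3.8,"dy":-0.05,"dz":0.6,"wx":0,"wy":0,"wz":0,"hand":56},
    {"dx":-4.5,"dy":-0.05,"dz":1.1,"wx":0,"wy":0,"wz":0,"hand":56},
    {"dx":-5.2,"dy":-0.09,"dz":1.6,"wx":0,"wy":0,"wz":0,"hand":56},
    {"dx":-5.7,"dy":-0.09,"dz":2,"wx":0,"wy":0,"wz":0,"hand":56},
    {"dx":-5.89,"dy":-0.09,"dz":2.17,"wx":0,"wy":0,"wz":0,"hand":56},
    {"dx":-5.89,"dy":-0.09,"dz":2.17,"wx":0,"wy":0,"wz":0,"hand":56},
    {"dx":-5.89,"dy":-0.09,"dz":2.17,"wx":0,"wy":0,"wz":0,"hand":56},
    {"dx":-5.89,"dy":-0.09,"dz":2.17,"wx":0,"wy":0,"wz":0,"hand":56},
  ],
)

```text
clock: 28.6
eef_pos: [0.485, -0.1136, 0.1797]
tool_rot: [0.828, 0.561, 0.001, 0.001]
ft_force: [-0.7, 0.7, 0.6]
grip_width: 0.0561
grasp_force: 0.0
```

```bash
python3 -c "
from h import *
to(.485,-.1135,.073)"
```

```text
d [ 0.   -0.    2.13] w [ 0.02 -0.01  0.02] at [ 0.485  -0.1136  0.1797] w 0.0561 clk 28.6
```

>>> drive_tool(
  rows=[
    {"dx":0,"dy":0,"dz":0.3,"wx":0,"wy":0,"wz":0,"hand":56},
    {"dx":0,"dy":0,"dz":0.7,"wx":0,"wy":0,"wz":0,"hand":56},
    {"dx":0,"dy":0,"dz":1.1,"wx":0,"wy":0,"wz":0,"hand":56},
    {"dx":0,"dy":0,"dz":1.5,"wx":0,"wy":0,"wz":0,"hand":56},
    {"dx":0,"dy":0,"dz":1.9,"wx":0,"wy":0,"wz":0,"hand":56},
    {"dx":0,"dy":0,"dz":2.13,"wx":0,"wy":0,"wz":0,"hand":56},
    {"dx":0,"dy":0,"dz":2.13,"wx":0,"wy":0,"wz":0,"hand":54},
    {"dx":0,"dy":0,"dz":2.13,"wx":0,"wy":0,"wz":0,"hand":46},
    {"dx":0,"dy":0,"dz":2.13,"wx":0,"wy":0,"wz":0,"hand":38},
    {"dx":0,"dy":0,"dz":2.13,"wx":0,"wy":0,"wz":0,"hand":32},
    {"dx":0,"dy":0,"dz":2.13,"wx":0,"wy":0,"wz":0,"hand":24},
    {"dx":0,"dy":0,"dz":2.13,"wx":0,"wy":0,"wz":0,"hand":24},
    {"dx":0,"dy":0,"dz":2.13,"wx":0,"wy":0,"wz":0,"hand":24},
    {"dx":0,"dy":0,"dz":2.13,"wx":0,"wy":0,"wz":0,"hand":24},
    {"dx":0,"dy":0,"dz":1.95,"wx":0,"wy":0,"wz":0,"hand":24},
    {"dx":0,"dy":0,"dz":1.6,"wx":0,"wy":0,"wz":0,"hand":24},
    {"dx":0,"dy":0,"dz":1,"wx":0,"wy":0,"wz":0,"hand":24},
    {"dx":0,"dy":0,"dz":0.4,"wx":0,"wy":0,"wz":0,"hand":24},
    {"dx":0,"dy":0,"dz":-0.2,"wx":0,"wy":0,"wz":0,"hand":24},
    {"dx":0,"dy":0,"dz":-0.4,"wx":0,"wy":0,"wz":0,"hand":24},
  ],
)

```text
clock: 30.6
eef_pos: [0.4854, -0.1149, 0.2024]
tool_rot: [0.828, 0.561, 0.002, 0.002]
ft_force: [0.9, 0.1, -0.6]
grip_width: 0.0303
grasp_force: 59.4
```

```bash
python3 -c "
from h import *
to(.4592,.1507,.20)"
```

```text
d [ 4.74 -2.46  0.04] w [ 0.07 -0.01  0.  ] at [ 0.4854 -0.1149  0.2024] w 0.0303 clk 30.6
```

>>> drive_tool(
  rows=[
    {"dx":0.2,"dy":-0.1,"dz":-0.2,"wx":0,"wy":0,"wz":0,"hand":24},
    {"dx":0.6,"dy":-0.3,"dz":-0.3,"wx":0,"wy":0,"wz":0,"hand":24},
    {"dx":1.2,"dy":-0.6,"dz":-0.3,"wx":0,"wy":0,"wz":0,"hand":24},
    {"dx":1.8,"dy":-0.95,"dz":-0.3,"wx":0,"wy":0,"wz":0,"hand":24},
    {"dx":2.4,"dy":-1.25,"dz":-0.3,"wx":0,"wy":0,"wz":0,"hand":24},
    {"dx":3,"dy":-1.55,"dz":-0.3,"wx":0,"wy":0,"wz":0,"hand":24},
    {"dx":3.6,"dy":-1.85,"dz":-0.3,"wx":0,"wy":0,"wz":0,"hand":24},
    {"dx":4.2,"dy":-2.2,"dz":-0.3,"wx":0,"wy":0,"wz":0,"hand":24},
    {"dx":4.6,"dy":-2.4,"dz":-0.2,"wx":0,"wy":0,"wz":0,"hand":24},
    {"dx":4.74,"dy":-2.46,"dz":0,"wx":0,"wy":0,"wz":0,"hand":24},
    {"dx":4.74,"dy":-2.46,"dz":0.2,"wx":0,"wy":0,"wz":0,"hand":24},
    {"dx":4.74,"dy":-2.46,"dz":0.2,"wx":0,"wy":0,"wz":0,"hand":24},
    {"dx":4.74,"dy":-2.46,"dz":0.2,"wx":0,"wy":0,"wz":0,"hand":24},
  ],
)

```text
clock: 31.9
eef_pos: [0.457, 0.1502, 0.188]
tool_rot: [0.828, 0.56, -0.001, -0.0]
ft_force: [-0.4, -0.4, -0.2]
grip_width: 0.0306
grasp_force: 59.4
```

Run:
```python
from h import *
to(.4592,.1507,.154)
x,y,z=bot.get_obs()["eef_pos"];f=z-.071
for c,(x0,y0,s) in(("top",(160,200,100)),("side",(140,90,120))):
    im=bot.camera(c)[y0:y0+s,x0:x0+s]; im=cv2.resize(im,(400,400))
    for (cx,cy,zz,r),col in(((x,y,f,.0255),(255,0,0)),((.4592,.1507,.083,.031),(0,255,0)),((x,y,f+.092,.016),(255,0,0)),((.5962,.1563,.083+.116,.017),(255,255,0)),((.5962,.1563,.083,.0125),(255,255,0))):
        a=np.linspace(0,6.3,60); p=(proj(c,np.c_[cx+r*np.cos(a),cy+r*np.sin(a),0*a+zz])-[x0,y0]+.5)*400/s-.5
        cv2.polylines(im,[p.astype(int)],True,col,1)
    if c=="top":A=im
cv2.imwrite("pics/g8.png",np.hstack([A,im])[:,:,::-1])
```

```text
d [0.03 0.04 0.68] w [-0.02  0.02 -0.01] at [0.457  0.1502 0.188 ] w 0.0306 clk 31.9
```

View pics/g8.png

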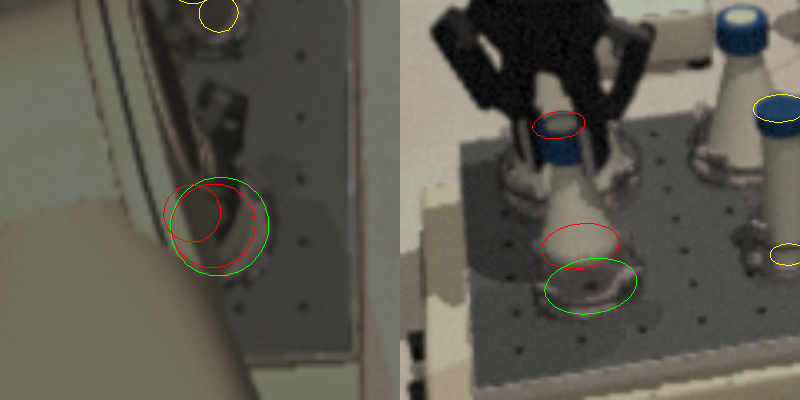

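The tube stands in its clamp, matching the yellow rings, and the medium flask is seated. The small flask's foot is within 2 mm of its ring and centred over clamp_small at (590,286). I lower it.

>>> drive_tool(
  rows=[
    {"dx":-0.01,"dy":0.03,"dz":0.1,"wx":0,"wy":0,"wz":0,"hand":24},
    {"dx":-0.01,"dy":0.03,"dz":0.2,"wx":0,"wy":0,"wz":0,"hand":24},
    {"dx":-0.01,"dy":0.03,"dz":0.3,"wx":0,"wy":0,"wz":0,"hand":24},
    {"dx":-0.01,"dy":0.03,"dz":0.4,"wx":0,"wy":0,"wz":0,"hand":24},
    {"dx":-0.01,"dy":0.03,"dz":0.5,"wx":0,"wy":0,"wz":0,"hand":24},
    {"dx":-0.01,"dy":0.03,"dz":0.58,"wx":0,"wy":0,"wz":0,"hand":24},
    {"dx":-0.01,"dy":0.03,"dz":0.64,"wx":0,"wy":0,"wz":0,"hand":24},
    {"dx":-0.01,"dy":0.03,"dz":0.66,"wx":0,"wy":0,"wz":0,"hand":24},
    {"dx":-0.01,"dy":0.03,"dz":0.66,"wx":0,"wy":0,"wz":0,"hand":24},
    {"dx":-0.01,"dy":0.03,"dz":0.66,"wx":0,"wy":0,"wz":0,"hand":24},
  ],
)

```text
clock: 33.0
eef_pos: [0.4589, 0.1504, 0.156]
tool_rot: [0.828, 0.561, 0.0, 0.0]
ft_force: [-0.6, -0.4, -0.2]
grip_width: 0.0307
grasp_force: 59.4
```

>>> drive_tool(
  rows=[
    {"dx":0,"dy":0,"dz":0.03,"wx":0,"wy":0,"wz":0,"hand":24},
    {"dx":0,"dy":0,"dz":0.05,"wx":0,"wy":0,"wz":0,"hand":24},
    {"dx":0,"dy":0,"dz":0.05,"wx":0,"wy":0,"wz":0,"hand":32},
    {"dx":0,"dy":0,"dz":0.05,"wx":0,"wy":0,"wz":0,"hand":42},
    {"dx":0,"dy":0,"dz":0.05,"wx":0,"wy":0,"wz":0,"hand":50},
    {"dx":0,"dy":0,"dz":0.05,"wx":0,"wy":0,"wz":0,"hand":50},
    {"dx":0,"dy":0,"dz":-0.2,"wx":0,"wy":0,"wz":0,"hand":50},
    {"dx":0,"dy":0,"dz":-0.7,"wx":0,"wy":0,"wz":0,"hand":50},
    {"dx":0,"dy":0,"dz":-1.4,"wx":0,"wy":0,"wz":0,"hand":50},
    {"dx":0,"dy":0,"dz":-2.1,"wx":0,"wy":0,"wz":0,"hand":50},
    {"dx":0,"dy":0,"dz":-2.7,"wx":0,"wy":0,"wz":0,"hand":50},
    {"dx":-0.6,"dy":-0.2,"dz":-2.9,"wx":0,"wy":0,"wz":0,"hand":50},
    {"dx":-1.4,"dy":-0.5,"dz":-2.9,"wx":0,"wy":0,"wz":0,"hand":50},
    {"dx":-2.2,"dy":-0.8,"dz":-2.9,"wx":0,"wy":0,"wz":0,"hand":50},
    {"dx":-3,"dy":-1.2,"dz":-2.9,"wx":0,"wy":0,"wz":0,"hand":50},
    {"dx":-3.8,"dy":-1.5,"dz":-2.9,"wx":0,"wy":0,"wz":0,"hand":50},
    {"dx":-4.6,"dy":-1.8,"dz":-2.9,"wx":0,"wy":0,"wz":0,"hand":50},
    {"dx":-5,"dy":-2,"dz":-2.9,"wx":0,"wy":0,"wz":0,"hand":50},
    {"dx":-5,"dy":-2,"dz":-2.9,"wx":0,"wy":0,"wz":0,"hand":50},
  ],
)

```text
clock: 34.9
eef_pos: [0.2713, -0.0458, 0.301]
tool_rot: [0.829, 0.559, 0.0, 0.0]
ft_force: [-0.2, 0.3, -0.0]
grip_width: 0.0502
grasp_force: 0.0
```

Run:
```python
from h import *
im={c:bot.camera(c) for c in("top","side")}
print([near(blobs(im["side"]),p,12) for p in((230,332),(215.5,380))])
O=[]
for c,(x0,y0,s) in(("top",(115,170,130)),("side",(150,60,150))):
    o=cv2.resize(im[c][y0:y0+s,x0:x0+s],(400,400))
    for cx,cy,h,r,rc in((.4541,.2859,.138,.041,.022),(.5894,.2915,.114,.0335,.019),(.4592,.1507,.092,.0255,.016),(.5962,.1563,.116,.0125,.017)):
      for zz,rr in((.083,r),(.083+h,rc)):
        a=np.linspace(0,6.3,60); p=(proj(c,np.c_[cx+rr*np.cos(a),cy+rr*np.sin(a),0*a+zz])-[x0,y0]+.5)*400/s-.5
        cv2.polylines(o,[p.astype(int)],True,(255,255,0),1)
    O.append(o)
cv2.imwrite("pics/end.png",np.hstack(O)[:,:,::-1])
```

```text
[array([229.70621469, 332.03389831]), array([215.89189189, 379.64864865])]
```

View pics/end.png

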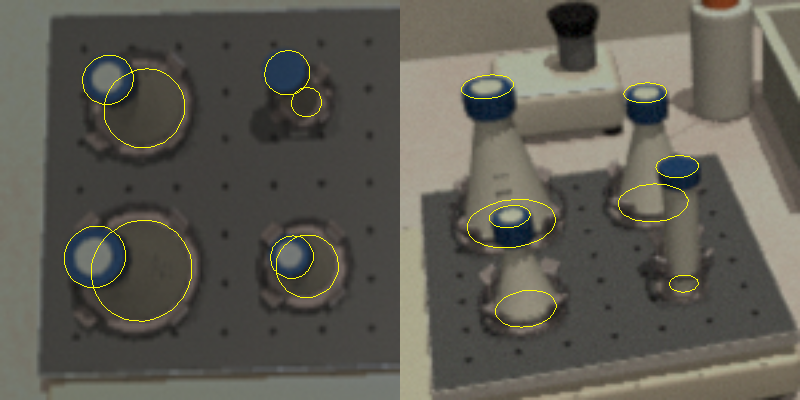

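All four stand upright in their clamps. Their cap tops match the predicted rings in both views, and the narrow tubes have not moved.

```bash
python3 -c "
from workcell import bot
print(bot.job_done())"
```

```text
the job is handed in; nothing more can be done
None
```

The three flasks and the wide tube stand upright and fully down in their own clamps, the two narrow tubes are where they started, and the job is handed in (no verdict was returned).

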